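# Run the slicer's loose hand nut home

## Task

One of the two three-winged hand nuts that clamp the blade cassette on the bench slicer has been left backed off and stands higher than the other. Push its wings round clockwise with the fingertips, stroke after stroke, without pinching it, until it is fully home against its stop. Leave the other nut, which is tight already, and the things around the slicer alone.

Things in the scene. Friction and masses are not known exactly. Their poses are not given: they have to be found in the camera images.
- slicer: Bench slicer, fixed. Origin on the table midway between the two nut axes (vertical, at its y = +100 and -100 mm); z up. Aluminium base: y +-170 mm, x -170 to +75, top at 28. Clamp bar under the nuts: x +-45, top at 38. Blade cassette between them: x +-50, y +-42, top at 48. White housing at x -168 to -62, top at 100, with a feed tray on it (x below -90) up to 126 mm.
- hood_edge (a point): Middle of the front top edge of the hood, at x -24, y 0, z 100 mm of the slicer. The hood is an aluminium sheet 320 mm wide, 8 mm thick, underside at 91.5 mm, from the housing out over the rear part of both nuts. The wings pass under it; fingers from above can work only in front of it (slicer x above -24 mm), where all is open.
- loose_nut_hub (a point): Hub top, on the axis, of the loose nut (either side of the slicer; starts 0.6 to 1.05 turns backed off, 6 to 11 mm higher than the other). Its x axis points along one wing. Black plastic; hub 24 mm across; 3 upright radial wings 120 degrees apart, 8 mm thick, reaching 48 mm from the axis. At home wings span 50 to 75 mm above the table, hub top 78; boss below it tops at 44.
- loose_nut (a joint): Loose nut's angle, rad: 0 = home (hard stop), negative = backed off; grows clockwise seen from above; the nut sinks 1.6 mm per rad. Wings stand at -20 degrees minus this value (and +120, +240), anticlockwise from the slicer's x axis. Light drag 0.05 N m (1 to 2 N at a wing); stays where left.
- loose_nut_push: The three wing faces of the loose nut that are pushed to turn it clockwise (on the anticlockwise side of each wing). Origin on the nut's axis, 78 mm below the hub top.
- loose_nut_back: The three opposite wing faces of the loose nut. Fingers pressing on these and on the push faces at once are pinching a wing. Origin on the nut's axis, 78 mm below the hub top.
- snug_nut_hub (a point): Centre of the hub's top on the other nut, of the same shape, already home and tight; to be left alone.
- snug_nut (a joint): Angle of the tight nut in rad, same meaning; 0 at the start, and it takes 0.7 N m to turn.
- sauce_bottle: Yellow squeeze bottle, 60 mm across, 150 mm tall, standing loose beside the slicer. Origin at the centre of its foot.
- steel_cup: Steel cup, 72 mm across the rim, 75 mm tall, standing loose beside the slicer. Origin at the centre of its foot.
- spatula: Spatula lying loose on the table in front of the slicer, on the side away from the robot. Origin under its middle, its x along its length.

How it is judged:
By the outcome, as a careful person would: the job done as asked, in the order asked, and still so for the second after the job is handed in, with the robot touching nothing.
It also fails if it takes over 58 s, if anything falls off the work surface, if the arm or the gripper's body presses on something with over 40 N, if the wrist force passes 120 N, or if a joint passes its speed limit or range.

## Robot

A 6-joint arm with a two-finger parallel gripper is mounted at the origin on the work surface. World frame = base frame: x ahead of the robot, y to its left, z up, the work surface at z = 0. Lengths are in m, angles in rad, forces in N, time in s.
With the tool pointing down it reaches from about 0.275 to 0.75 m from the base axis. Payload 10.2 kg.
Tool frame: the origin (TCP) lies at the very end of the fingers, on their centre line; the grasp point (between the pads) lies 19 mm behind it; z points along the fingers, y is the direction in which the jaws open and shut (so a half turn about z gives the same grasp; the last joint's range is limited). The gripper opens to 88 mm and grips with 3 to 60 N. Pads are 18 mm wide; open, the fingers measure 123 mm over their backs; the gripper's body (75 mm by 187 mm) begins 45 mm behind the grasp point.
Start: joints at [-1.477, 0.313, 1.498, -0, 1.331, -0.223], TCP at [0.164, -0.499, 0.239] pointing down, gripper open.
Joint ranges: [-2.94, 2.94], [-0.97, 2.17], [0.19, 2.56], [-1.23, 4.37], [0.02, 3.11], [-2.88, 2.88]. Speed limits (rad/s): [2.39, 2.39, 3.01, 3.14, 3.14, 3.14].

## Interface

Orientations are given as [roll, pitch, yaw] about the fixed x, y, z axes, in that order (R = Rz(yaw) Ry(pitch) Rx(roll)).
In Python, from bench import * gives the robot as it stands.
- The arm moves only by the shell command python3 -m creep 'ROWS' [FORCE]. ROWS is JSON, a list of rows, each a list of 7 numbers: the turn, a rotation vector about the world's x, y, z in rad, then the shift along the world's x, y, z in mm, then the opening, from 0 (shut) to 1 (fully open). A call has 1 to 20 rows; each row shifts and turns the commanded pose from where the row before left it; what a row does not reach is not made up. A row lasts 1/10 s, in which the tool goes at most 50 mm and 8.59 degrees, less where a joint would pass 70% of its speed; a pose out of reach is approached as far as the arm can. A call with a gripper value outside its range is refused whole. The fingers move at their own pace and stop on an object; FORCE is the grip in N (left out, the last holds). Time passes only in rows, so rows that do not move let the fingers close. It gives the time, the measured TCP pose, the force and the opening at its end, in the units of the state.
- state(): the state, without advancing time (a new reading comes with each control period).
- grab_frame(name): name is "scene" or "top" or "wrist"; returns (picture, depth): 420x560x3 uint8, red, green, blue; 420x560 float32, m along the optical axis (not along the pixel's ray), 0 where there is no reading.
- get_calibration(name): a dict with "fovy" (degrees; the focal length in pixels is half the picture's height over the tangent of half this angle, whatever the lens; pixels are square), "cx", "cy" (the principal point, pixels), "T" (4x4, takes a point from camera to world coordinates); the wrist camera has in their place "T_tool_cam" (4x4, takes a point from camera to tool coordinates, whose origin is the TCP and whose axes are the flange's). Camera axes: x right, y down, z forward; pixel columns grow to the right and rows downward; lengths in m; the calibration is good to about 2 mm. A picture is of the moment at which its call begins: read the wrist's pose just before it. get_calibration takes no time and is no camera call.
- finish_job(): hands the job in, once; it reports no verdict.
The state is a dict: "t": time; "joints": joint angles; "dq": joint speeds; "joint_torque": joint torques, N m; "tool_pos": TCP position; "eef_rot": TCP orientation; "wrist_force": force on the tool from outside, world axes, zero at the start; "wrist_torque": the same for the moment, N m; "width": finger opening in m.
Only numpy, scipy, OpenCV 4.12 (cv2) and the standard library are available. Lean on these libraries where they do the work, as an engineer would, in place of code of your own. Each camera call takes 0.05 s, during which the arm holds its last target.

## Working session

There is one attempt and no reset: what is moved stays moved. The work goes in short steps, Python scripts to look and compute and a shell command to move; the robot and the scene stay as the last step left them, time stands still between calls to the robot, and variables do not carry over. Pictures are saved under pics/ and viewed, and the job is handed in when it is done.

```bash
mkdir -p pics; ls; python3 - <<'E'
from bench import *
import cv2
print(state())
for n in ["scene","top","wrist"]:
    p,d=grab_frame(n); cv2.imwrite(f"pics/{n}0.png",p[:,:,::-1]); 
    import numpy as np; np.save(f"pics/{n}0.npy",d)
    print(n,get_calibration(n))
E
```

```text
pics
{'t': 0.0, 'joints': array([-1.47740520e+00,  3.13428242e-01,  1.49844601e+00,  1.51742652e-05,
        1.33101710e+00, -2.23378839e-01]), 'dq': array([ 0.00105497,  0.00035664, -0.00070646,  0.00206691,  0.00053607,
        0.00096678]), 'joint_torque': array([-2.12625615e-03, -4.02214158e+01, -2.52272755e+01,  6.93895575e-02,
        3.53017158e-02, -8.51089908e-05]), 'tool_pos': array([ 0.16351507, -0.49861821,  0.23816885]), 'eef_rot': array([-3.14032948e+00, -3.02065339e-04,  3.16766162e-01]), 'wrist_force': array([-0.38565875, -0.03524383, -0.11930619]), 'wrist_torque': array([ 0.01600916, -0.01193483, -0.00958971]), 'width': 0.08806015597802008}
scene {'fovy': 49.376921453497104, 'cx': 283.9088650895345, 'cy': 210.18231562368106, 'T': array([[-0.58823958,  0.52693671, -0.61344266,  1.26764608],
       [ 0.80852734,  0.36815985, -0.45906629,  0.53343898],
       [-0.01605392, -0.76602613, -0.64260894,  0.78211437],
       [ 0.        ,  0.        ,  0.        ,  1.        ]])}
top {'fovy': 56.21933784395644, 'cx': 284.17438993469773, 'cy': 208.72670587392454, 'T': array([[-0.02874698, -0.99563822,  0.08875889,  0.50752237],
       [-0.9995494 ,  0.02786503, -0.01115989,  0.04735722],
       [ 0.00863794, -0.08903971, -0.99599062,  0.92978755],
       [ 0.        ,  0.        ,  0.        ,  1.        ]])}
wrist {'fovy': 70.36305302989375, 'cx': 283.20145601158777, 'cy': 211.95026312128627, 'T_tool_cam': array([[-5.45487861e-05, -9.50052652e-01, -3.12089659e-01,
         8.17099557e-02],
       [ 9.99999987e-01, -9.88775217e-05,  1.26213943e-04,
         1.36504760e-04],
       [-1.50768543e-04, -3.12089648e-01,  9.50052645e-01,
        -1.46874265e-01],
       [ 0.00000000e+00,  0.00000000e+00,  0.00000000e+00,
         1.00000000e+00]])}
```

View pics/top0.png

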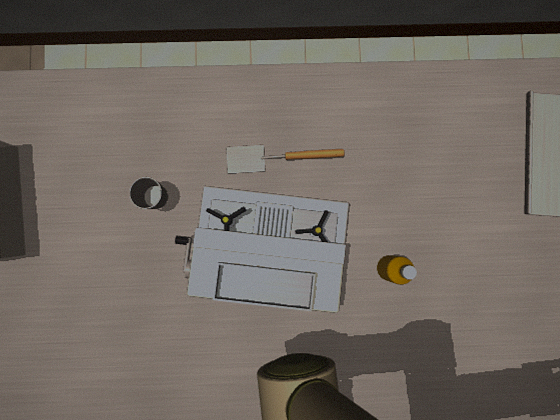

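View pics/scene0.png

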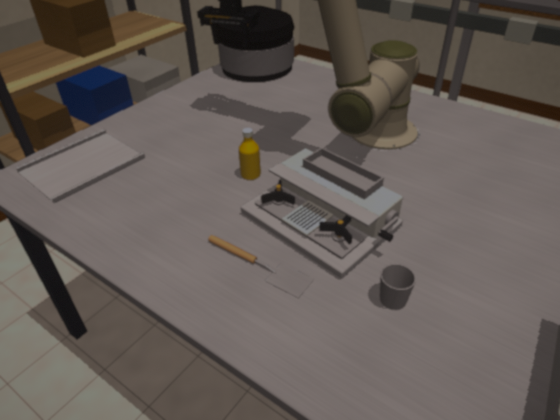

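```bash
cat > h.py <<'E'
import numpy as np, cv2
from bench import *
def K(c): 
    f=210/np.tan(np.radians(c['fovy'])/2); return f,c['cx'],c['cy']
def pts(name,d,T=None):
    c=get_calibration(name); f,cx,cy=K(c); T=c['T'] if T is None else T
    v,u=np.mgrid[0:420,0:560]
    P=np.stack([(u-cx)/f*d,(v-cy)/f*d,d,np.ones_like(d)],-1)
    return (P@T.T)[...,:3]
def ray(name,u,v,z,T=None):
    c=get_calibration(name); f,cx,cy=K(c); T=c['T'] if T is None else T
    r=T[:3,:3]@np.array([(u-cx)/f,(v-cy)/f,1]); o=T[:3,3]; return o+r*(z-o[2])/r[2]
E
python3 - <<'E'
from h import *
im=cv2.imread('pics/top0.png'); cv2.imwrite('pics/topc.png',cv2.resize(im[170:330,170:370],None,fx=4,fy=3.7,interpolation=2)[:600])
im2=cv2.imread('pics/scene0.png'); cv2.imwrite('pics/scenec.png',cv2.resize(im2[140:290,230:430],None,fx=4,fy=4,interpolation=2))
d=np.load('pics/top0.npy'); P=pts('top',d)
hsv=cv2.cvtColor(im,cv2.COLOR_BGR2HSV)
m=((hsv[...,0]>15)&(hsv[...,0]<35)&(hsv[...,1]>120)&(hsv[...,2]>80)).astype(np.uint8)
n,l,s,c=cv2.connectedComponentsWithStats(m)
for i in range(1,n):
    if s[i,4]>5: print(s[i],c[i],P[l==i].mean(0),np.median(P[l==i],0))
E
```

```text
[285 150  59   7 229] [315.7510917  152.91266376] [ 0.71856436 -0.04103039  0.01943126] [ 0.71843257 -0.04195484  0.01935214]
[223 217   6   5  23] [225.04347826 218.91304348] [0.5641702  0.16514063 0.08823251] [0.56402641 0.16511516 0.08806908]
[315 227   6   6  28] [317.78571429 229.5       ] [ 0.53590579 -0.03279218  0.08735841] [ 0.53607962 -0.03286131  0.08794346]
[387 257  27  28 419] [397.41050119 269.72553699] [ 0.44711892 -0.19320411  0.10758858] [ 0.44888631 -0.19159242  0.10392525]
```

View pics/topc.png

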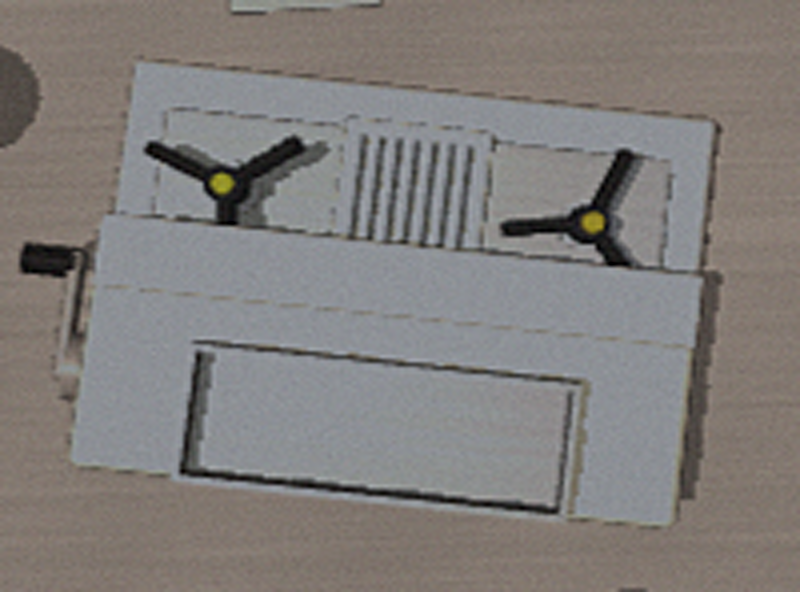

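View pics/scenec.png

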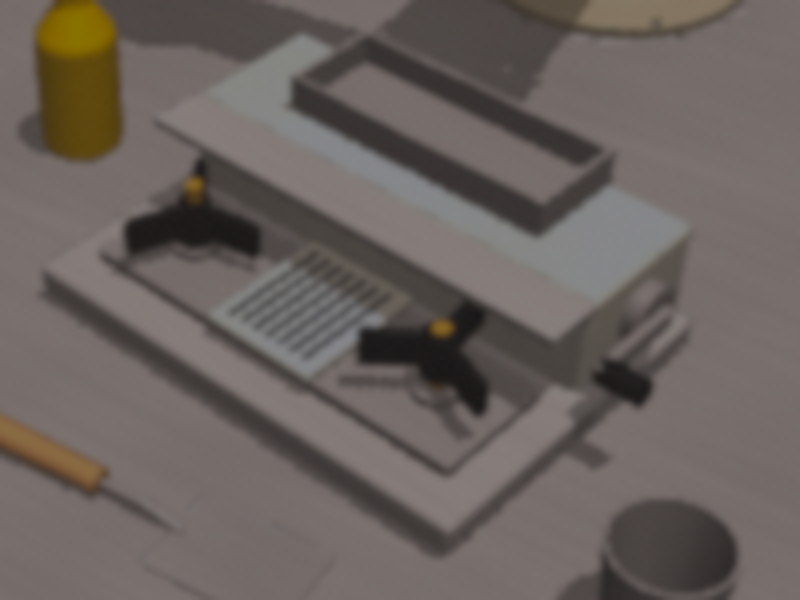

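```bash
python3 - <<'E'
from h import *
C={}
for nme in ['top','scene']:
    im=cv2.imread(f'pics/{nme}0.png'); hsv=cv2.cvtColor(im,cv2.COLOR_BGR2HSV)
    m=((hsv[...,0]>12)&(hsv[...,0]<35)&(hsv[...,1]>110)&(hsv[...,2]>70)).astype(np.uint8)
    n,l,s,c=cv2.connectedComponentsWithStats(m)
    for i in range(1,n):
        if 5<s[i,4]<60: print(nme,s[i],c[i])
    C[nme]=[c[i] for i in range(1,n) if 5<s[i,4]<60]
def tri(a,b):
    A=[];B=[]
    for nm,p in (('top',a),('scene',b)):
        o=get_calibration(nm)['T'][:3,3]; r=ray(nm,*p,0)-o; r/=np.linalg.norm(r); M=np.eye(3)-np.outer(r,r); A.append(M);B.append(M@o)
    return np.linalg.lstsq(np.vstack(A),np.hstack(B),rcond=None)[0]
for a in C['top']:
    for b in C['scene']: print(a,b,tri(a,b))
L=ray('top',225.04,218.91,.0875)[:2]; S=ray('top',317.79,229.5,.078)[:2]
print(L,S,np.linalg.norm(L-S)); y=(L-S)/np.linalg.norm(L-S); yaw=np.degrees(np.arctan2(-y[0],y[1])); print('yaw',yaw)
im=cv2.imread('pics/top0.png').max(2)
for Cc,z in((L,.082),(S,.074)):
    v,u=np.mgrid[190:262,180:360]
    W=np.array([[ray('top',uu,vv,z)[:2] for uu in range(180,360)] for vv in range(190,262)])-Cc
    r=np.hypot(W[...,0],W[...,1]); a=np.degrees(np.arctan2(W[...,1],W[...,0]))-yaw
    k=(im[190:262,180:360]<50)&(r>.02)&(r<.045)
    h,_=np.histogram((a[k]+360)%360,bins=np.arange(0,365,5)); print([(i*5,int(x)) for i,x in enumerate(h) if x])
    ak=(a[k]+180)%360-180
    for lo in range(-180,180,1): pass
    f=np.exp(3j*np.radians(ak)).mean(); print('phase mod120',np.degrees(np.angle(f))/3)
E
```

```text
top [222 217   7   6  28] [225.         219.10714286]
top [315 227   6   6  29] [317.72413793 229.5862069 ]
scene [ 34 149   3   2   6] [ 35.  149.5]
scene [276 184   5   6  22] [278.09090909 186.5       ]
scene [337 220   7   4  22] [340.         221.45454545]
[225.         219.10714286] [ 35.  149.5] [0.78761301 0.02055369 0.43739948]
[225.         219.10714286] [278.09090909 186.5       ] [0.59910201 0.10043481 0.19040639]
[225.         219.10714286] [340.         221.45454545] [0.56355656 0.16579349 0.08734042]
[317.72413793 229.5862069 ] [ 35.  149.5] [ 0.75656958 -0.10629383  0.35183705]
[317.72413793 229.5862069 ] [278.09090909 186.5       ] [ 0.53540187 -0.03227444  0.08491337]
[317.72413793 229.5862069 ] [340.         221.45454545] [0.50534886 0.03969294 0.0065021 ]
[0.56422544 0.16525052] [ 0.5362214  -0.03369848] 0.20091025505014368
yaw -8.01230768031577Traceback (most recent call last):
  File "<stdin>", line 22, in <module>
  File "h.py", line 11, in ray
    c=get_calibration(name); f,cx,cy=K(c); T=c['T'] if T is None else T
ValueError: time passes only in moves, steps and waits
```

```bash
cat > h.py <<'E'
import numpy as np, cv2, functools
from bench import *
cal=functools.lru_cache(None)(get_calibration)
def K(c):
    f=210/np.tan(np.radians(c['fovy'])/2); return f,c['cx'],c['cy']
def pts(name,d,T=None):
    c=cal(name); f,cx,cy=K(c); T=c['T'] if T is None else T
    v,u=np.mgrid[0:420,0:560]
    P=np.stack([(u-cx)/f*d,(v-cy)/f*d,d,np.ones_like(d)],-1)
    return (P@T.T)[...,:3]
def ray(name,u,v,z,T=None):
    """u,v arrays ok -> (...,3) on plane z"""
    c=cal(name); f,cx,cy=K(c); T=c['T'] if T is None else T
    u=np.asarray(u,float); v=np.asarray(v,float)
    r=np.stack([(u-cx)/f,(v-cy)/f,np.ones_like(u)],-1)@T[:3,:3].T; o=T[:3,3]
    return o+r*((z-o[2])/r[...,2])[...,None]
def wings(im,name,Cc,z,yaw,T=None,thr=50):
    v,u=np.mgrid[0:420,0:560]
    W=ray(name,u,v,z,T)[...,:2]-Cc
    r=np.hypot(W[...,0],W[...,1]); a=np.degrees(np.arctan2(W[...,1],W[...,0]))-yaw
    k=(im.max(2)<thr)&(r>.02)&(r<.045)
    h,_=np.histogram((a[k]+360)%360,bins=np.arange(0,365,5))
    return k,[(i*5,int(x)) for i,x in enumerate(h) if x], a, r
E
python3 - <<'E'
from h import *
L=np.array([.56422,.16525]); S=np.array([.53622,-.0337]); yaw=-8.0
im=cv2.imread('pics/top0.png'); P=pts('top',np.load('pics/top0.npy'))
for C,z in((L,.082),(S,.074)):
    k,h,a,r=wings(im,'top',C,z,yaw); print(h); print('med z',np.median(P[k][:,2]),np.percentile(P[k][:,2],[20,80]))
    print('hood edge/base z chk')
print(P[255,270],P[205,290])
E
```

```text
[(55, 2), (60, 9), (65, 13), (70, 17), (75, 4), (175, 1), (180, 1), (185, 1), (190, 2), (195, 2), (200, 3), (205, 1), (290, 2), (295, 7), (300, 16), (305, 15), (310, 9), (315, 1)]
med z 0.083879733305328 [0.0826048  0.08528926]
hood edge/base z chk
[(90, 3), (95, 12), (100, 15), (105, 10), (110, 1), (200, 1), (205, 3), (210, 4), (215, 5), (220, 6), (225, 2), (330, 7), (335, 14), (340, 16), (345, 10), (350, 1)]
med z 0.07483129571168573 [0.07310454 0.07632381]
hood edge/base z chk
[0.4849153  0.07059473 0.09894821] [0.59454814 0.02400489 0.04412353]
```

```bash
python3 -m creep '[[0,0,0.115,20.2,35.2,0,0],[0,0,0.115,20.2,35.2,0,0],[0,0,0.115,20.2,35.2,0,0],[0,0,0.115,20.2,35.2,0,0],[0,0,0.115,20.2,35.2,0,0],[0,0,0.115,20.2,35.2,0,0],[0,0,0.115,20.2,35.2,0,0],[0,0,0.115,20.2,35.2,0,0],[0,0,0.115,20.2,35.2,0,0],[0,0,0.115,20.2,35.2,0,0],[0,0,0.115,20.2,35.2,0,0],[0,0,0.115,20.2,35.2,0,0],[0,0,0.115,20.2,35.2,0,0],[0,0,0.115,20.2,35.2,0,0],[0,0,0.115,20.2,35.2,0,0],[0,0,0.115,20.2,35.2,0,0],[0,0,0.115,20.2,35.2,0,0],[0,0,0.115,20.2,35.2,0,0],[0,0,0.115,20.2,35.2,0,0],[0,0,0.115,20.2,35.2,0,0]]' 20
python3 -m creep '[[0,0,0,0,0,-40,0],[0,0,0,0,0,-40,0],[0,0,0,0,0,0,0]]'
cat >> h.py <<'E'
def wristT():
    from scipy.spatial.transform import Rotation as R
    s=state(); c=cal('wrist'); T=np.eye(4); T[:3,:3]=R.from_euler('xyz',s['eef_rot']).as_matrix(); T[:3,3]=s['tool_pos']
    return T@c['T_tool_cam'], s
def snap(tag,names=('wrist','scene','top')):
    out={}
    for n in names:
        T=wristT()[0] if n=='wrist' else cal(n)['T']
        p,d=grab_frame(n); p=p[:,:,::-1].copy(); cv2.imwrite(f'pics/{n}_{tag}.png',p); out[n]=(p,d,T)
    return out
E
python3 - <<'E'
from h import *
o=snap('1',('wrist','scene'))
s=state(); print(s['t'],s['tool_pos'],s['eef_rot'],s['joints'],s['wrist_force'],s['width'])
cv2.imwrite('pics/s1c.png',cv2.resize(o['scene'][0][90:290,230:430],None,fx=3,fy=3))
E
```

```text
t: 2.15
tool_pos: [0.568, 0.2068, 0.2384]
eef_rot: [-3.141, -0.0, 2.622]
wrist_force: [-0.3, 0.2, 1.4]
width: 0.0005
t: 2.45
tool_pos: [0.5651, 0.2049, 0.1536]
eef_rot: [-3.135, -0.008, 2.617]
wrist_force: [-0.2, 0.1, 0.1]
width: 0.0004
2.55 [0.56775049 0.20503764 0.15960479] [-3.14154090e+00 -5.13567561e-05  2.61663357e+00] [ 1.52691312e-01  5.51209029e-01  1.35513578e+00 -8.59838259e-06
  1.23532031e+00 -8.93143098e-01] [0.09192822 0.30638613 0.34152626] 0.00042037025686577744
```

View pics/wrist_1.png

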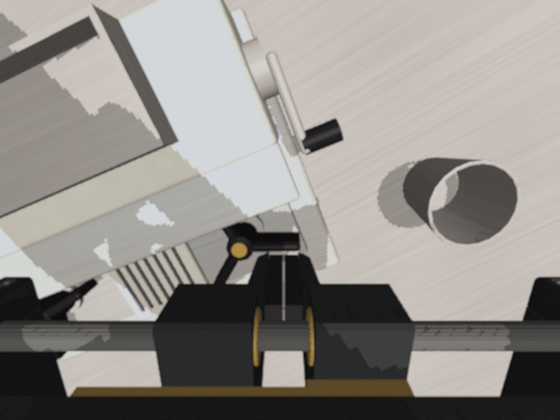

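View pics/s1c.png

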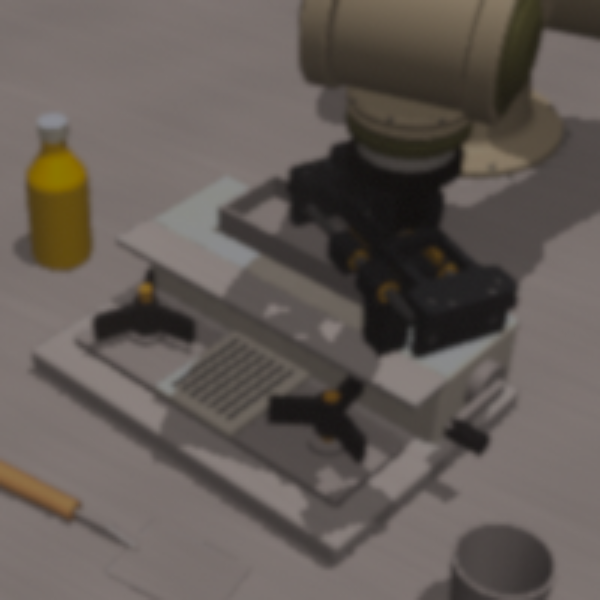

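```bash
python3 - <<'E'
from h import *
p=cv2.imread('pics/wrist_1.png'); T,s=wristT()
hsv=cv2.cvtColor(p,cv2.COLOR_BGR2HSV); m=(hsv[...,0]>8)&(hsv[...,0]<35)&(hsv[...,1]>110); m[:220]=0;m[280:]=0;m[:,:220]=0;m[:,255:]=0
v,u=np.nonzero(m); print(u.mean(),v.mean(),ray('wrist',u.mean(),v.mean(),.0875,T))
# wing tip box corner top edge: wing top plane z=.084
for q in [(262,236),(297,234),(262,248),(298,249)]: print(q,ray('wrist',*q,.084,T))
c=cal('wrist');f,cx,cy=K(c);q=np.linalg.inv(T)@np.r_[s['tool_pos'],1];print('tcp px',cx+f*q[0]/q[2],cy+f*q[1]/q[2])
q=np.linalg.inv(T)@np.r_[s['tool_pos'][:2],.065,1];print('tcp@65 px',cx+f*q[0]/q[2],cy+f*q[1]/q[2])
E
```

```text
238.67634854771785 249.9668049792531 [0.57018867 0.16238994 0.0875    ]
(262, 236) [0.57034621 0.18405769 0.084     ]
(297, 234) [0.58298142 0.20935914 0.084     ]
(262, 248) [0.57941215 0.17853475 0.084     ]
(298, 249) [0.5949534  0.20359185 0.084     ]
tcp px 282.64329824404854 267.7021742947612
tcp@65 px 282.9099075792853 213.56157194431302
```

```bash
python3 - <<'E'
from h import *
o=snap('2',('wrist',)); p,d,T=o['wrist']; print(state()['tool_pos'],state()['eef_rot'])
hsv=cv2.cvtColor(p,cv2.COLOR_BGR2HSV); m=(hsv[...,0]>8)&(hsv[...,0]<35)&(hsv[...,1]>110); m[:220]=0;m[280:]=0;m[:,:220]=0;m[:,255:]=0
v,u=np.nonzero(m); print(u.mean(),v.mean(),ray('wrist',u.mean(),v.mean(),.0875,T)); P=pts('wrist',d,T); print(np.median(P[m],0))
cv2.imwrite('pics/w2c.png',cv2.resize(p[200:300,190:340],None,fx=5,fy=5))
E
```

```text
[0.56832632 0.20508914 0.16081981] [3.13996931e+00 1.99711542e-03 2.61654928e+00]
237.13274336283186 243.46902654867256 [0.56475457 0.16441529 0.0875    ]
[0.56438662 0.16475157 0.08849955]
```

View pics/w2c.png

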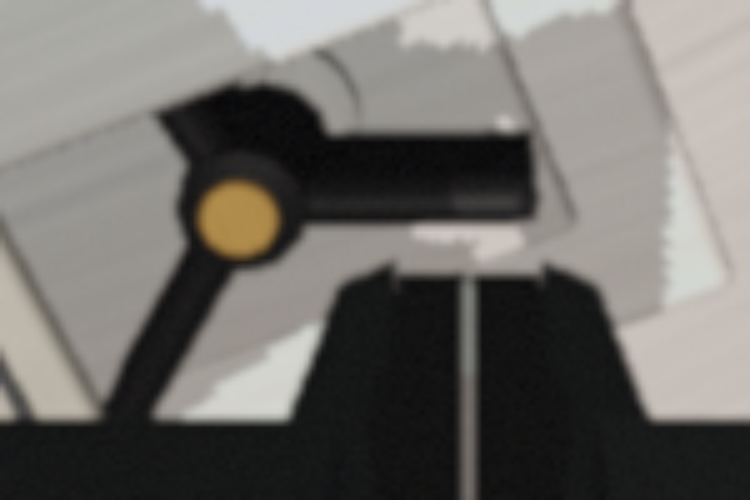

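```bash
python3 -m creep '[[0,0,0,-1.9,0.4,-20,0],[0,0,0,0,0,-30,0],[0,0,0,0,0,-25,0],[0,0,0,0,0,-15,0],[0,0,0,0,0,-8,0],[0,0,0,0,0,0,0]]'
python3 - <<'E'
from h import *
o=snap('3',('wrist',)); s=state(); print(s['t'],s['tool_pos'],s['wrist_force'])
cv2.imwrite('pics/w3c.png',cv2.resize(o['wrist'][0][180:300,170:360],None,fx=4,fy=4))
E
```

```text
t: 3.2
tool_pos: [0.5662, 0.2054, 0.0617]
eef_rot: [3.141, 0.001, 2.616]
wrist_force: [-0.6, -0.5, 0.3]
width: 0.0002
3.25 [0.56644176 0.20555012 0.06222083] [-0.15626328 -0.54070808  0.21200856]
```

View pics/w3c.png

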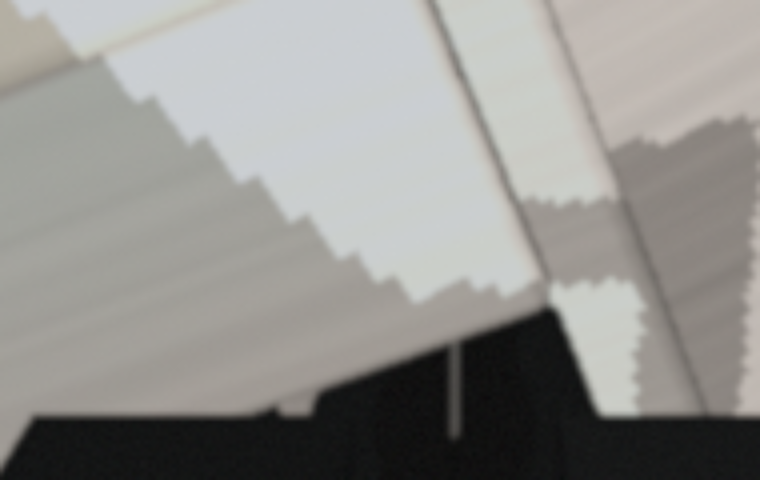

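```bash
cat > plan.py <<'E'
import numpy as np,sys,json
L=np.array([564.5,165.0])
def pose(a,r,off):
    a=np.radians(a); u=np.array([np.cos(a),np.sin(a)]); n=np.array([-u[1],u[0]]); return L+r*u+off*n
def rows(seq,z=None):
    P=[pose(*s) for s in seq]; out=[]; acc=P[0].copy()
    for i in range(1,len(seq)):
        d=np.round(P[i]-acc,1); acc+=d
        out.append([0,0,round(float(np.radians(seq[i][0]-seq[i-1][0])),3),float(d[0]),float(d[1]),0,0])
    return out
E
python3 - <<'E'
from plan import *
seq=[(60,36,18.5),(60,36,13)]+[(60-7.5*i,36-.1*i,13) for i in range(1,17)]
print(json.dumps(rows(seq)), pose(60,36,18.5))
E
```

```text
[[0, 0, 0.0, 4.8, -2.8, 0, 0], [0, 0, -0.131, 4.8, -1.2, 0, 0], [0, 0, -0.131, 4.5, -1.9, 0, 0], [0, 0, -0.131, 4.3, -2.5, 0, 0], [0, 0, -0.131, 4.0, -3.0, 0, 0], [0, 0, -0.131, 3.4, -3.4, 0, 0], [0, 0, -0.131, 3.1, -3.9, 0, 0], [0, 0, -0.131, 2.4, -4.2, 0, 0], [0, 0, -0.131, 1.9, -4.5, 0, 0], [0, 0, -0.131, 1.3, -4.7, 0, 0], [0, 0, -0.131, 0.7, -4.8, 0, 0], [0, 0, -0.131, 0.0, -4.9, 0, 0], [0, 0, -0.131, -0.5, -4.8, 0, 0], [0, 0, -0.131, -1.2, -4.6, 0, 0], [0, 0, -0.131, -1.8, -4.5, 0, 0], [0, 0, -0.131, -2.4, -4.2, 0, 0], [0, 0, -0.131, -2.8, -3.8, 0, 0]] [566.47853003 205.42691454]
```

First half of the stroke, to check the force, then the rest.

```bash
python3 -m creep '[[0,0,0,4.8,-2.8,0,0],[0,0,-0.131,4.8,-1.2,0,0],[0,0,-0.131,4.5,-1.9,0,0],[0,0,-0.131,4.3,-2.5,0,0],[0,0,-0.131,4.0,-3.0,0,0],[0,0,-0.131,3.4,-3.4,0,0],[0,0,-0.131,3.1,-3.9,0,0],[0,0,-0.131,2.4,-4.2,0,0],[0,0,-0.131,1.9,-4.5,0,0]]'
python3 - <<'E'
from h import *
o=snap('4',('scene','top')); s=state(); print(s['t'],s['tool_pos'],s['wrist_force'],s['joints'])
cv2.imwrite('pics/s4c.png',cv2.resize(np.hstack([o['scene'][0][120:290,230:430],o['top'][0][150:320,170:370]]),None,fx=2,fy=2))
E
```

```text
t: 4.15
tool_pos: [0.5998, 0.1782, 0.0618]
eef_rot: [3.14, -0.001, 1.563]
wrist_force: [0.6, 2.6, -1.7]
width: 0.0003
4.25 [0.59975749 0.1778378  0.06169925] [ 2.15004301  1.09308542 -0.3544765 ] [1.01111547e-01 7.05790059e-01 1.36796667e+00 4.16584343e-04
 1.06588125e+00 1.04768399e-01]
```

View pics/s4c.png

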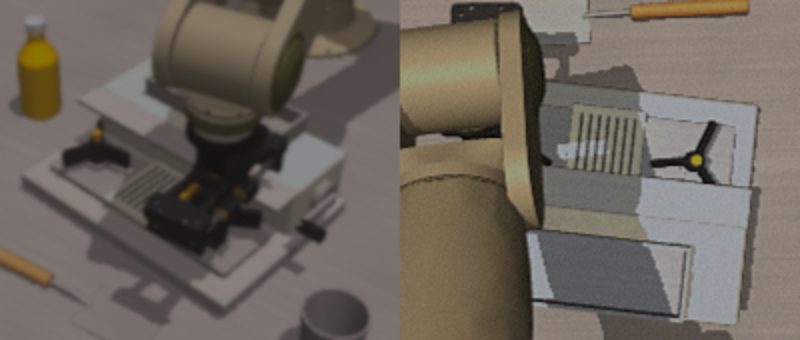

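```bash
python3 -m creep '[[0,0,-0.131,1.3,-4.7,0,0],[0,0,-0.131,0.7,-4.8,0,0],[0,0,-0.131,0.0,-4.9,0,0],[0,0,-0.131,-0.5,-4.8,0,0],[0,0,-0.131,-1.2,-4.6,0,0],[0,0,-0.131,-1.8,-4.5,0,0],[0,0,-0.131,-2.4,-4.2,0,0],[0,0,-0.131,-2.8,-3.8,0,0],[0,0,0,0,0,0,0]]'
python3 -m creep '[[0,0,0,2.6,1.5,0,0],[0,0,0,0,0,25,0],[0,0,0,0,0,25,0],[0,0,0.14,-1.9,4.1,0,0],[0,0,0.14,-1.9,4.1,0,0],[0,0,0.14,-1.9,4.1,0,0],[0,0,0.14,-1.9,4.1,0,0],[0,0,0.14,-1.9,4.1,0,0],[0,0,0.14,-1.9,4.1,0,0],[0,0,0.14,-1.9,4.1,0,0],[0,0,0.14,-1.9,4.1,0,0],[0,0,0.14,-1.9,4.1,0,0],[0,0,0.14,-1.9,4.1,0,0],[0,0,0.14,-1.9,4.1,0,0],[0,0,0.14,-1.9,4.1,0,0],[0,0,0.14,-1.9,4.1,0,0],[0,0,0.14,-1.9,4.1,0,0],[0,0,0.135,-2.5,4.8,0,0],[0,0,0,0,0,0,0],[0,0,0,0,0,0,0]]'
python3 - <<'E'
from h import *
o=snap('5',('wrist','scene')); s=state(); print(s['t'],s['tool_pos'],s['eef_rot'],s['wrist_force'])
cv2.imwrite('pics/s5c.png',cv2.resize(np.hstack([o['scene'][0][120:290,230:430],o['wrist'][0][170:340,160:360]]),None,fx=2,fy=2))
E
```

```text
t: 5.15
tool_pos: [0.5927, 0.1415, 0.0616]
eef_rot: [3.141, -0.002, 0.522]
wrist_force: [1.7, 0.7, -1.2]
width: 0.0009
t: 7.15
tool_pos: [0.5658, 0.2056, 0.1109]
eef_rot: [-3.142, 0.0, 2.615]
wrist_force: [-0.7, -1.6, 0.5]
width: 0.0004
7.25 [0.56580302 0.20541422 0.11079843] [-3.14157074e+00  7.72406321e-05  2.61445841e+00] [ 0.03970191 -0.44096705  0.35577284]
```

View pics/s5c.png

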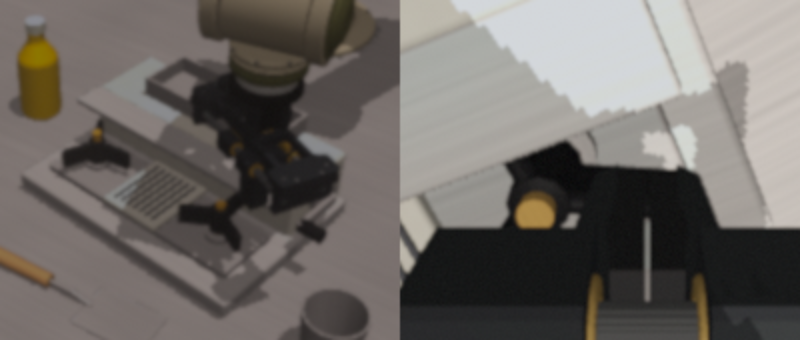

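```bash
python3 -m creep '[[0,0,0,0.6,0,-15,0],[0,0,0,0,0,-12,0],[0,0,0,0,0,-8,0],[0,0,0,0,0,0,0]]'; python3 -m creep '[[0,0,0,0,0,-8,0],[0,0,0,0,0,-8,0],[0,0,0,0,0,0,0]]'
```

```text
t: 7.65
tool_pos: [0.5657, 0.2053, 0.0745]
eef_rot: [-3.14, -0.002, 2.615]
wrist_force: [-0.4, -0.2, 0.7]
width: 0.0009
t: 7.95
tool_pos: [0.5657, 0.2054, 0.0586]
eef_rot: [-3.14, -0.001, 2.616]
wrist_force: [0.4, -0.7, 0.2]
width: 0.0004
```

Second stroke.

```bash
python3 -m creep '[[0,0,0,5.3,-2.8,0,0],[0,0,-0.131,4.8,-1.2,0,0],[0,0,-0.131,4.5,-1.9,0,0],[0,0,-0.131,4.3,-2.5,0,0],[0,0,-0.131,4.0,-3.0,0,0],[0,0,-0.131,3.4,-3.4,0,0],[0,0,-0.131,3.1,-3.9,0,0],[0,0,-0.131,2.4,-4.2,0,0],[0,0,-0.131,1.9,-4.5,0,0],[0,0,-0.131,1.3,-4.7,0,0],[0,0,-0.131,0.7,-4.8,0,0],[0,0,-0.131,0.0,-4.9,0,0],[0,0,-0.131,-0.5,-4.8,0,0],[0,0,-0.131,-1.2,-4.6,0,0],[0,0,-0.131,-1.8,-4.5,0,0],[0,0,-0.131,-2.4,-4.2,0,0],[0,0,-0.131,-2.8,-3.8,0,0],[0,0,0,0,0,0,0]]'
python3 -m creep '[[0,0,0,2.6,1.5,0,0],[0,0,0,0,0,25,0],[0,0,0,0,0,25,0],[0,0,0.14,-1.9,4.1,0,0],[0,0,0.14,-1.9,4.1,0,0],[0,0,0.14,-1.9,4.1,0,0],[0,0,0.14,-1.9,4.1,0,0],[0,0,0.14,-1.9,4.1,0,0],[0,0,0.14,-1.9,4.1,0,0],[0,0,0.14,-1.9,4.1,0,0],[0,0,0.14,-1.9,4.1,0,0],[0,0,0.14,-1.9,4.1,0,0],[0,0,0.14,-1.9,4.1,0,0],[0,0,0.14,-1.9,4.1,0,0],[0,0,0.14,-1.9,4.1,0,0],[0,0,0.14,-1.9,4.1,0,0],[0,0,0.14,-1.9,4.1,0,0],[0,0,0.135,-2.5,4.8,0,0],[0,0,0,0,0,0,0],[0,0,0,0,0,0,0]]'
python3 - <<'E'
from h import *
o=snap('6',('wrist','scene')); s=state(); print(s['t'],s['tool_pos'],s['eef_rot'],s['wrist_force'])
cv2.imwrite('pics/s6c.png',cv2.resize(np.hstack([o['scene'][0][120:290,230:430],o['wrist'][0][170:340,160:360]]),None,fx=2,fy=2))
E
```

```text
t: 9.75
tool_pos: [0.5939, 0.1413, 0.0602]
eef_rot: [3.141, -0.001, 0.518]
wrist_force: [1.7, 0.5, -0.0]
width: 0.0001
t: 11.75
tool_pos: [0.5669, 0.2056, 0.1098]
eef_rot: [3.142, 0.0, 2.613]
wrist_force: [0.6, 0.4, -0.4]
width: 0.0006
11.85 [0.56693714 0.20539691 0.10974491] [-3.14158252e+00  3.76450359e-05  2.61297324e+00] [0.45981837 0.42870158 0.18877947]
```

View pics/s6c.png

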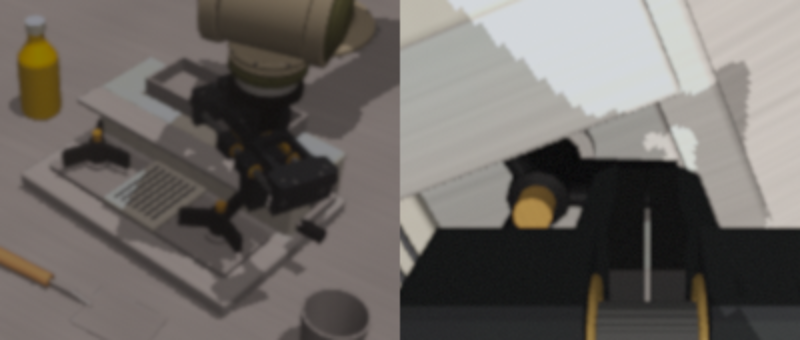

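```bash
python3 -m creep '[[0,0,0,-0.6,0,-15,0],[0,0,0,0,0,-14,0],[0,0,0,0,0,-8,0],[0,0,0,0,0,0,0]]'; python3 -m creep '[[0,0,0,0,0,-8,0],[0,0,0,0,0,-8,0],[0,0,0,0,0,0,0]]'
python3 -m creep '[[0,0,0,4.8,-2.8,0,0],[0,0,-0.131,4.8,-1.2,0,0],[0,0,-0.131,4.5,-1.9,0,0],[0,0,-0.131,4.3,-2.5,0,0],[0,0,-0.131,4.0,-3.0,0,0],[0,0,-0.131,3.4,-3.4,0,0],[0,0,-0.131,3.1,-3.9,0,0],[0,0,-0.131,2.4,-4.2,0,0],[0,0,-0.131,1.9,-4.5,0,0],[0,0,-0.131,1.3,-4.7,0,0],[0,0,0,0,0,0,0]]'
python3 - <<'E'
from plan import *
seq=[(60-7.5*9,35.1,13)]+[(-7.5-2*i,35,13) for i in range(1,20)]
print(pose(*seq[0]),json.dumps(rows(seq)))
E
```

```text
t: 12.25
tool_pos: [0.5656, 0.2053, 0.0713]
eef_rot: [-3.14, -0.002, 2.614]
wrist_force: [-0.4, 0.4, -0.1]
width: 0.0003
t: 12.55
tool_pos: [0.5656, 0.2054, 0.0556]
eef_rot: [-3.14, -0.001, 2.615]
wrist_force: [-0.3, 0.8, 0.4]
width: 0.0008
t: 13.65
tool_pos: [0.6012, 0.1731, 0.0569]
eef_rot: [3.141, -0.0, 1.434]
wrist_force: [1.3, 0.9, -0.8]
width: 0.0009
[600.99655513 173.30731385] [[0, 0, -0.035, 0.2, -1.3, 0, 0], [0, 0, -0.035, 0.2, -1.2, 0, 0], [0, 0, -0.035, 0.2, -1.3, 0, 0], [0, 0, -0.035, 0.1, -1.3, 0, 0], [0, 0, -0.035, 0.1, -1.3, 0, 0], [0, 0, -0.035, 0.0, -1.3, 0, 0], [0, 0, -0.035, 0.0, -1.3, 0, 0], [0, 0, -0.035, -0.0, -1.3, 0, 0], [0, 0, -0.035, -0.1, -1.3, 0, 0], [0, 0, -0.035, -0.1, -1.3, 0, 0], [0, 0, -0.035, -0.2, -1.3, 0, 0], [0, 0, -0.035, -0.3, -1.3, 0, 0], [0, 0, -0.035, -0.2, -1.3, 0, 0], [0, 0, -0.035, -0.4, -1.2, 0, 0], [0, 0, -0.035, -0.3, -1.3, 0, 0], [0, 0, -0.035, -0.4, -1.2, 0, 0], [0, 0, -0.035, -0.5, -1.3, 0, 0], [0, 0, -0.035, -0.5, -1.2, 0, 0], [0, 0, -0.035, -0.5, -1.2, 0, 0]]
```

```bash
python3 -m creep '[[0,0,-0.035,0.2,-1.3,0,0],[0,0,-0.035,0.2,-1.2,0,0],[0,0,-0.035,0.2,-1.3,0,0],[0,0,-0.035,0.1,-1.3,0,0],[0,0,-0.035,0.1,-1.3,0,0],[0,0,-0.035,0,-1.3,0,0],[0,0,-0.035,0,-1.3,0,0],[0,0,-0.035,0,-1.3,0,0],[0,0,0,0,0,0,0]]'
python3 -m creep '[[0,0,-0.035,-0.1,-1.3,0,0],[0,0,0,0,0,0,0]]'
python3 -m creep '[[0,0,-0.035,-0.1,-1.3,0,0],[0,0,0,0,0,0,0]]'
```

```text
t: 14.55
tool_pos: [0.6018, 0.1632, 0.057]
eef_rot: [3.141, -0.001, 1.159]
wrist_force: [2.1, 1.1, -0.7]
width: 0.0007
t: 14.75
tool_pos: [0.6017, 0.1619, 0.0569]
eef_rot: [3.141, -0.001, 1.123]
wrist_force: [2.8, 2.0, -1.9]
width: 0.0002
t: 14.95
tool_pos: [0.6017, 0.1611, 0.057]
eef_rot: [3.141, -0.002, 1.088]
wrist_force: [3.7, 4.5, -2.1]
width: 0.0007
```

```bash
python3 -m creep '[[0,0,0,-0.5,-0.9,0,0],[0,0,0,0,0,0,0]]'
python3 -m creep '[[0,0,0,-0.5,-0.9,0,0],[0,0,0,0,0,0,0]]'
```

```text
t: 15.15
tool_pos: [0.6015, 0.1608, 0.0571]
eef_rot: [3.14, -0.003, 1.089]
wrist_force: [5.7, 7.3, -2.6]
width: 0.0009
t: 15.35
tool_pos: [0.6013, 0.1605, 0.0572]
eef_rot: [3.14, -0.005, 1.089]
wrist_force: [7.5, 11.7, -4.9]
width: 0.0005
```

```bash
python3 -m creep '[[0,0,0,-0.5,-0.9,0,0],[0,0,0,-0.5,-0.9,0,0],[0,0,0,0,0,0,0],[0,0,0,0,0,0,0]]'
```

```text
t: 15.75
tool_pos: [0.601, 0.1599, 0.0573]
eef_rot: [3.138, -0.008, 1.089]
wrist_force: [11.5, 18.6, -6.0]
width: 0.0004
```

Firmly against the stop (about 22 N). Back off, lift straight up and move away to look.

```bash
python3 -m creep '[[0,0,0,2,3.6,0,0],[0,0,0,2,3,0,0],[0,0,0,0,0,15,0],[0,0,0,0,0,30,0],[0,0,0,0,0,40,0],[0,0,0,0,0,40,0],[0,0,0,-10,25,20,0],[0,0,0,-20,40,0,0],[0,0,0,-20,40,0,0],[0,0,0,-20,40,0,0],[0,0,0,-20,40,0,0],[0,0,0,-20,40,0,0],[0,0,0,-20,40,0,0],[0,0,0,0,0,0,0],[0,0,0,0,0,0,0]]'
python3 - <<'E'
from h import *
o=snap('7',('top','scene')); s=state(); print(s['t'],s['wrist_force'])
im,d,T=o['top']; P=pts('top',d)
for C,z in((np.array([.5645,.165]),.074),(np.array([.5362,-.0335]),.074)):
    k,h,a,r=wings(im,'top',C,z,-8); print(h); print(np.median(P[k][:,2]))
    for lo,hi in((70,130),(310,370)):
        q=k&((((a+360)%360)>lo)&(((a+360)%360)<hi) | ((a+720)%360<hi-360)); print(lo,np.mean((a[q]+360)%360) if q.any() else None,q.sum())
cv2.imwrite('pics/s7c.png',cv2.resize(np.hstack([o['scene'][0][120:310,230:430],im[140:330,170:370]]),None,fx=2,fy=2))
E
```

```text
t: 17.25
tool_pos: [0.4729, 0.4287, 0.2026]
eef_rot: [3.141, -0.0, 1.088]
wrist_force: [0.9, -0.4, -0.4]
width: 0.0003
17.35 [ 0.50631018 -0.8055794  -0.18101583]
[(95, 14), (100, 14), (105, 11), (110, 3), (205, 1), (210, 3), (215, 6), (220, 6), (225, 7), (230, 1), (320, 1), (325, 8), (330, 14), (335, 15), (340, 14), (345, 1)]
0.07463696316521817
70 102.65067490383406 42
310 335.8585947589175 53
[(90, 3), (95, 12), (100, 16), (105, 10), (110, 1), (200, 1), (205, 3), (210, 4), (215, 5), (220, 5), (225, 3), (330, 6), (335, 14), (340, 17), (345, 9), (350, 1)]
0.07486566355168378
70 101.87206597591323 42
310 340.7007088843719 47
```

View pics/s7c.png

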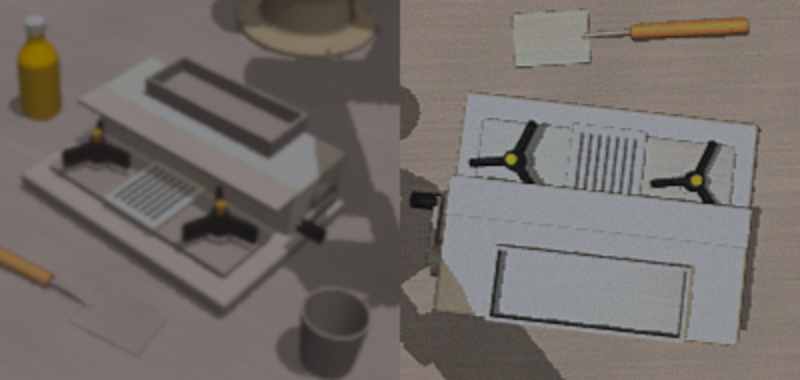

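```bash
python3 - <<'E'
from h import *
print(finish_job())
E
```

```text
the job is handed in; nothing more can be done
None
```

I turned the loose nut (the one on the slicer's +y side) home with three clockwise strokes on its wings, using shut fingertips and no pinching. The strokes were about 120°, 120° and 87°. I handed the job in at about 17.4 s, with the arm clear of everything.

- **Stop:** while turning, the force stayed around 2 N. At the expected home angle it climbed steadily to about 22 N, with the fingers hardly moving.
- **Height:** the loose nut's wing tops now read 74.6 mm against 74.9 mm on the tight nut. They started 9 mm higher.
- **Wing angles:** the loose nut's wings read about 103° and 336°, against 100° and 340° nominal, so the two readings miss in opposite directions. I took this as a small error in where I placed the nut's axis.
- **Surroundings:** the tight nut's wings read the same as at the start. The bottle, cup and spatula look unmoved in the pictures, though I did not measure them.

No check failed. The one disagreement, an early wrist-camera reading about 6 mm off because the arm was still settling, went away when I repeated it.

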